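# Clamp a sample carrier on the microscope stage

### The job

Take the sample carrier with the square base off its forked hook on the hanging rack, bring it in under the raised foot of the clamp lever and set it down (do not drop it) flat in the square nest on the black microscope stage. Then press the sprung lever down until its detent holds it on the carrier, and let go. Leave the round-based carrier on its hook and the other things where they are.

Things in the scene. Friction and masses are not known exactly. Their poses are not given: they have to be found in the camera images.
- square_carrier: Carrier to load, plain aluminium, about 120 g: square base plate 64 x 64 x 6 mm with an upright bail (rectangular loop handle) on its middle and a dark sample disc (22 mm across, 6 high) inside the loop. Origin: centre of the base's underside, z up. Starts hanging level by the bail's top bar on either of the rack's two forks, axes parallel to the rack's
- round_carrier: The other carrier, not to be used: same bail, along its y, but a round base 64 mm across, 6 mm thick. Hangs on the other fork, 110 mm beside. Origin: centre of the base's underside
- rack: Fixed rack: black foot 140 (x) x 200 (y) x 10 mm, two posts at x = +34 mm, and an aluminium crossbar whose top is 143 mm above the table. From it two forks point to the rack's -x, at y = +55 and -55 mm. Origin: centre of the foot's underside
- fork_left (a point): Where the underside of a bail's bar rests on the fork at the rack's +y end, 135 mm above the table; axes the rack's. A fork is two 6 mm prongs along x, 18 mm apart; their tips, 10 to 16 mm out towards -x, turn up 12 mm. Free a carrier by raising it 15 to 35 mm, then drawing it out along -x by 40 mm or more. The crossbar's face is 58 mm away on the +x side
- fork_right (a point): The same point on the other fork, at the rack's -y end
- nest (a point): Centre of the nest's seat, at seat level (46 mm above the table), on the fixed black stage (190 x 270 mm, top at 40 mm). A 72 x 72 mm square inside four rails 5 mm high: 4 mm play each side of the base. Axes: the stage's, z up. Load with the bail along y, either way round, coming in low from -x (base 6 to 40 mm over the seat): the clamp foot hangs over the nest's +x edge
- lever_pad (a point): Middle of the top of the black pad (30 x 34 mm, 10 thick) at the free end of the steel clamp lever; press it down from above. It moves with the lever on an arc about lever_pivot: with the lever level, it is 190 mm along +y from the pivot and 8 mm above it; with the lever up, 161 mm along and 101 mm above. The detent block stands beside (nest x +93 to +113, y +13 to +37, 46 mm above the seat)
- lever_pivot (a point): Middle of the clamp lever's hinge axis (along the stage's x), fixed at x = +70, y = -85, z = +20 mm from the nest point, axes the stage's. The lever, 14 mm wide, runs from here to +y over x = +63 to +77 mm; 85 mm along it a side arm to -x carries the foot (8 mm across) over x = +22 to +30, y = -8 to +4 mm of the nest; lever up, its bottom is 50 mm above the seat
- clamp (a joint): Angle of the clamp lever (rad). 0: up, tilted 0.52 above level, as it starts; grows as pressed; 0.52: level, foot on the carrier's base; 0.56: stop when the nest is empty. A spring pushes it up (1 to 4 N at the pad; up to about 12 N near 0.35, at the detent's ball) and returns it if let go before 0.44; past that the detent pulls it down and holds it at about 0.53 on the carrier
- objective: Bystander: steel microscope objective, 30 mm across, 44 mm high, standing loose on the stage's black top beside the nest. Origin: centre of its underside
- dish: Bystander: glass dish, 60 mm across, 14 mm high, on the table between stage and rack. Origin: underside
- bottle: Bystander: amber bottle, 44 mm across, 100 mm high, at the far side. Origin: underside
- slide_box: Bystander: white box 80 x 50 x 30 mm, behind the rack. Origin: underside
- driver: Bystander: screwdriver 150 mm long lying behind the stage
- jar: Bystander: white jar, 50 mm across, 50 mm high, at the robot's right. Origin: underside
- square_carrier_bail (a point): Middle of the top of the square carrier's bail, 70 mm above the underside of its base. The bail runs along the carrier's y: 40 mm wide overall, 10 mm thick along x, legs 8 mm wide, top bar 8 mm high. Grip it from above across its 40 mm width, on the outer faces of the legs
Mind the look-alikes: they are no part of the job. What is shaped like the rack but pink is not meant. Leave any red look-alike of the square_carrier alone.

How it is judged (in metres and radians):
On the way, in this order (a step that is already met when the one before it is completed fails the run):
1. the square carrier is lifted off its fork by the gripper (contact force between the fingers and square_carrier above 0.3 N and height (world z) of square_carrier above 0.05 m and horizontal distance between square_carrier and fork_left above 0.035 m and horizontal distance between square_carrier and fork_right above 0.035 m), for 0.1 s.
2. it lies flat in the nest, let go, with the lever still up (x of square_carrier in the frame of nest between -0.006 and 0.006 m and y of square_carrier in the frame of nest between -0.006 and 0.006 m and z of square_carrier in the frame of nest between -0.003 and 0.003 m and angle between square_carrier's own z axis and vertical below 0.06 rad and contact force between the fingers and square_carrier below 0.1 N and value of joint clamp below 0.15 rad), for 0.2 s.
At the end, for the whole second after the job is handed in: The square carrier lies flat in the nest (within 6 mm of its centre, 3 mm of the seat, tilt under 0.06 rad), at rest, and the clamp lever is held down by its detent (above 0.48 rad), released (x of square_carrier in the frame of nest between -0.006 and 0.006 m and y of square_carrier in the frame of nest between -0.006 and 0.006 m and z of square_carrier in the frame of nest between -0.003 and 0.003 m and angle between square_carrier's own z axis and vertical below 0.06 rad and value of joint clamp above 0.48 rad and linear speed of square_carrier below 0.02 m/s); the robot touches nothing.
It fails at once if the round carrier is moved by more than 30 mm (distance of round_carrier from where it was at the start of the episode above 0.03 m).
It fails at once if a bystander is moved by more than 30 mm (distance of any of objective, dish, bottle, slide_box, driver, jar from where it was at the start of the episode above 0.03 m).
It fails at once if the square carrier is dropped onto the stage from more than about 15 mm (contact force between the fingers and square_carrier below 0.02 N and z of square_carrier in the frame of nest above 0.01 m and horizontal distance between square_carrier and nest below 0.12 m and linear speed of square_carrier above 0.3 m/s).
It also fails if it takes over 59 s, if anything falls off the work surface, if the arm or the gripper's body presses on something with over 40 N, if the wrist force passes 120 N, or if a joint passes its speed limit or range.

### The arm

A 6-joint arm with a two-finger parallel gripper is mounted at the origin on the work surface. World frame = base frame: x ahead of the robot, y to its left, z up, the work surface at z = 0. Lengths are in mm, angles in rad, forces in N, time in s.
With the tool pointing down it reaches from about 275 to 1000 mm from the base axis. Payload 8.4 kg.
Tool frame: the origin (TCP) lies between the finger pads; the fingertips stand 17 mm ahead of it and the grasp point (between the pads) lies 2 mm behind it (r.tcp_to_tips is the distance from the TCP to the fingertips, in mm); z points along the fingers, y is the line along which they close (so a half turn about z gives the same grasp; the last joint's range is limited). The gripper opens to 85 mm and grips with 20 to 120 N. Pads are 22 mm wide; open, the fingers measure 114 mm over their backs; the gripper's body (76 mm by 85 mm) begins 54 mm behind the grasp point. The pads swing forward as they close: fully open they stand 13 mm farther back than shut.
Start: joints at [1.307, 0.353, 1.633, -0, 1.155, -0.002], TCP at [161.761, 603.706, 248.281] pointing down, gripper open.
Joint ranges: [-2.63, 2.63], [-0.92, 2.1], [0.06, 2.66], [-1.3, 4.44], [0, 2.69], [-3.02, 3.02]. Speed limits (rad/s): [2.22, 2.22, 2.79, 3.14, 3.14, 3.14].

### API

Orientations are given as [roll, pitch, yaw] about the fixed x, y, z axes, in that order (R = Rz(yaw) Ry(pitch) Rx(roll)).
In Python, from rig import r gives the robot as it stands. The module is installed in compiled form; this text tells all that it offers.
- The arm moves only by the tool apply_moves, never from a script. Its argument "series" is text: rows parted by semicolons, each of 7 numbers parted by spaces: the shift along the tool's x, y, z in cm, then the turn, a rotation vector about the tool's x, y, z in rad, then the gripper's target within -1 to 1 (shut at 1, half-way at 0, fully open at -1). In form: tx ty tz rx ry rz fingers; .... A call has exactly 10 rows; each row shifts and turns the commanded pose from where the row before left it, along the tool's axes as they then stand; what a row does not reach is not made up. A row lasts 1/12 s, in which the tool goes at most 41.7 mm and 7.16 degrees, less where a joint would pass 70% of its speed; a pose out of reach is approached as far as the arm can. A call with a gripper value outside its range is refused whole. The fingers move at their own pace and stop on an object; "squeeze" is the grip in N (left out, the last holds). Time passes only in rows, so rows that do not move let the fingers close, or fill a call up. It gives the time, the measured TCP pose, the force and the opening at its end, in the units of the state.
- r.sense(): the state, without advancing time (a new reading comes with each control period).
- r.grab_frame(name): name is "side" or "top" or "wrist"; returns the picture (384x512x3 uint8, blue, green, red); there is no depth.
- r.camera_info(name): a dict with "K" (3x3 intrinsics, pixels), "extrinsics" (4x4, takes a point from camera to world coordinates). Camera axes: x right, y down, z forward; pixel columns grow to the right and rows downward; lengths in mm; the calibration is good to about 2 mm. A picture is of the moment at which its call begins: read the wrist's pose just before it. camera_info takes no time and is no camera call; for the wrist camera it gives the pose at the moment of the call.
- r.sign_off(): hands the job in, once; it reports no verdict.
The state is a dict: "clock": time; "qpos": joint angles; "qvel": joint speeds; "joint_efforts": joint torques, N m; "eef_pos": TCP position; "tcp_rot": TCP orientation; "contact_force": force on the tool from outside, world axes, zero at the start; "wrist_torque": the same for the moment, N m; "opening": opening from 0.0 (shut) to 1.0 (fully open).
Only numpy, scipy, OpenCV 4.12 (cv2) and the standard library are available. Lean on these libraries where they do the work, as an engineer would, in place of code of your own. Each camera call takes 0.05 s, during which the arm holds its last target. There are 200 camera calls.

## Working session

There is one attempt and no reset: what is moved stays moved. The work goes in short steps, Python scripts to look and compute and a tool call to move; the robot and the scene stay as the last step left them, time stands still between calls to the robot, and variables do not carry over. Pictures are saved under pics/ and viewed, on a budget of 10 in all, crops included, one or two more only if the job needs it, and the job is handed in when it is done.

Besides the shell and the picture viewer there is one more tool, called by a JSON object that holds its "api" and its "payload", one argument or row to a line. apply_moves: Moves the arm, as the interface text tells. Its arguments: {"type":"object","properties":{"series":{"type":"string"},"squeeze":{"type":"number"}},"required":["series"]}

```bash
mkdir -p pics; python3 - <<'E'
from rig import r
import cv2
for n in("side","top"):
    cv2.imwrite(f"pics/{n}0.png",r.grab_frame(n)); c=r.camera_info(n); print(n,c["K"],c["extrinsics"])
print(r.sense())
E
```

```text
side [[407.87823607   0.         258.05582178]
 [  0.         407.87823607 190.67592205]
 [  0.           0.           1.        ]] [[ 9.91703479e-01 -6.32195554e-02  1.11926305e-01  3.58709422e+02]
 [-1.28386518e-01 -5.30546091e-01  8.37876929e-01 -1.15758591e+03]
 [ 6.41185638e-03 -8.45295294e-01 -5.34260942e-01  8.24014599e+02]
 [ 0.00000000e+00  0.00000000e+00  0.00000000e+00  1.00000000e+00]]
top [[427.41594042   0.         264.02797879]
 [  0.         427.41594042 188.72399498]
 [  0.           0.           1.        ]] [[ 1.07235179e-02 -9.82817165e-01  1.84269982e-01  2.51613174e+02]
 [-9.99616725e-01 -1.52400394e-02 -2.31115477e-02 -5.32887779e+01]
 [ 2.55227075e-02 -1.83951519e-01 -9.82603903e-01  1.32042102e+03]
 [ 0.00000000e+00  0.00000000e+00  0.00000000e+00  1.00000000e+00]]
{'clock': 0.1, 'qpos': array([ 1.30657397e+00,  3.53606669e-01,  1.63402988e+00, -4.67894278e-05,
        1.15524683e+00, -2.35158933e-03]), 'qvel': array([ 0.0009797 , -0.00214611, -0.00168818, -0.00020352,  0.00179623,
       -0.00337569]), 'joint_efforts': array([-9.29236012e-04, -6.06355476e+01, -3.42818427e+01,  2.79165653e-05,
        3.98222866e-03, -1.09918722e-05]), 'eef_pos': array([161.68332659, 603.30486153, 247.63219438]), 'tcp_rot': array([-3.14030183e+00,  3.97476022e-05,  2.87974083e+00]), 'contact_force': array([0.56192391, 1.20356232, 0.86487687]), 'wrist_torque': array([ 0.05140934, -0.00117392,  0.00266128]), 'opening': 1.002177400633031}
```

View pics/side0.png

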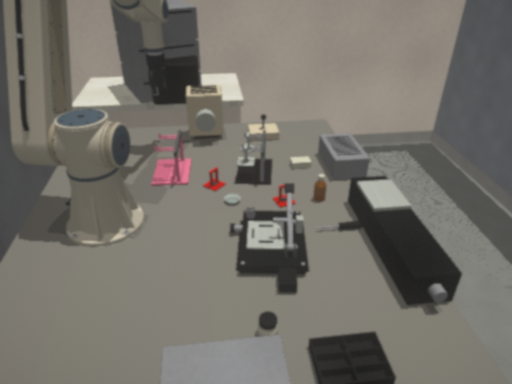

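View pics/top0.png

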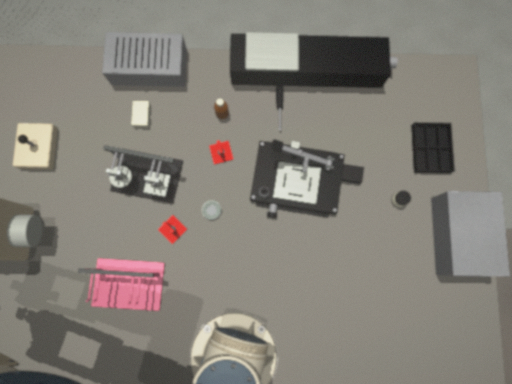

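The top view shows the real rack near (145,172), with the round carrier at (120,178) and the square one at (157,184). The stage is near (298,180), the pink rack is at (128,285), and two red look-alikes are at (221,152) and (172,229). I'll enlarge the rack and stage.

```bash
python3 - <<'E'
import cv2,numpy as np
a=cv2.imread("pics/top0.png")
f=lambda x0,y0:cv2.resize(a[y0:y0+80,x0:x0+100],None,fx=7,fy=7,interpolation=cv2.INTER_CUBIC)
cv2.imwrite("pics/c1.png",f(95,135)); 
b=a[130:220,245:365]; cv2.imwrite("pics/c2.png",cv2.resize(b,None,fx=6.5,fy=6.5,interpolation=cv2.INTER_CUBIC))
E
```

```text
(no output)
```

View pics/c1.png

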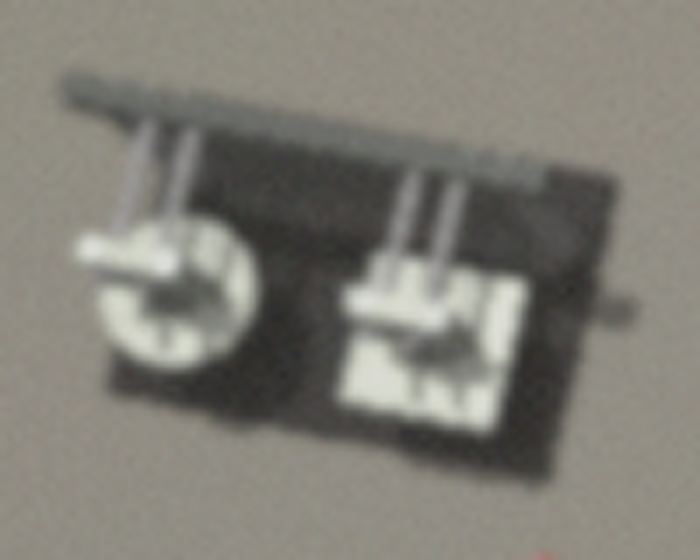

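View pics/c2.png

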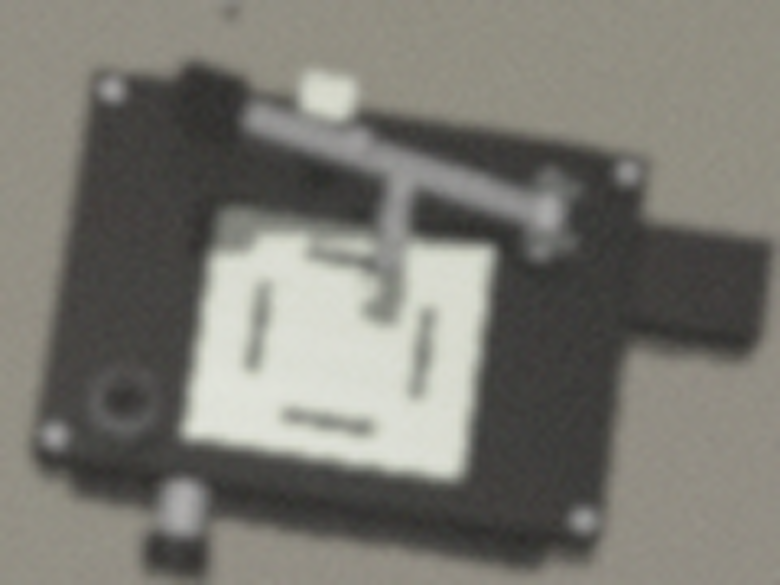

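```bash
cat > h.py <<'E'
import numpy as np
from rig import r
def back(cam,uv,z,info=None):
    c=info or r.camera_info(cam);K,T=np.array(c["K"]),np.array(c["extrinsics"])
    out=[]
    for u,v in np.atleast_2d(uv):
        d=T[:3,:3]@np.linalg.solve(K,[u,v,1]);o=T[:3,3];out.append((o+d*(z-o[2])/d[2])[:2])
    return np.array(out)
def crop(uv,x0,y0,s): return (np.atleast_2d(uv)+.5)/s-.5+[x0,y0]
E
python3 - <<'E'
from h import *
np.set_printoptions(precision=1,suppress=True)
C1=lambda p,z:back("top",crop(p,95,135,7),z)
C2=lambda p,z:back("top",crop(p,245,130,6.5),z)
b=C1([(345,298),(450,316)],143);print("bail",b,b.mean(0),np.arctan2(*(b[0]-b[1])[::-1])-np.pi/2)
q=C1([(375,250),(527,278),(492,435),(338,403)],79);print("base",q,q.mean(0))
q=C1([(62,85),(548,178)],143);print("bar",q,np.arctan2(*(q[0]-q[1])[::-1])-np.pi/2)
s=C2([(112,90),(627,173),(583,520),(55,435)],40);print("screws",s,s.mean(0))
for i,j in((0,1),(3,2)):d=s[i]-s[j];print(np.arctan2(d[1],d[0])-np.pi/2)
n=C2([(258,325),(424,352),(340,254),(328,421)],50);print("rails",n,n[:2].mean(0),n[2:].mean(0),n.mean(0))
w=C2([(212,225),(497,243),(467,480),(183,440)],46);print(w,w.mean(0))
print("pad",C2([(215,90)],167),"piv",C2([(545,212)],66),"obj",C2([(122,398)],84))
E
```

```text
bail [[500.2 255.6]
 [493.5 213.5]] [496.8 234.5] -0.15711964292951164
base [[534.6 261.1]
 [523.5 196.6]
 [456.1 207.7]
 [468.7 272.5]] [495.7 234.5]
bar [[586.2 374.6]
 [550.9 177.4]] -0.17713755781727314
screws [[ 635.   -75. ]
 [ 598.3 -321.7]
 [ 430.7 -297.3]
 [ 467.2  -50.3]] [ 532.8 -186. ]
-0.1475294805161007
-0.14681239170891436
rails [[ 519.1 -144.4]
 [ 507.5 -222.2]
 [ 553.9 -183. ]
 [ 474.  -177.1]] [ 513.3 -183.3] [ 513.9 -180.1] [ 513.6 -181.7]
[[ 567.8 -122.9]
 [ 561.4 -257.8]
 [ 447.8 -242.3]
 [ 464.7 -109.9]] [ 510.5 -183.2]
pad [[ 597.7 -117.3]] piv [[ 571.8 -277.3]] obj [[477.2 -80.4]]
```

```bash
cat >> h.py <<'E'
from scipy.spatial.transform import Rotation as Ro
def go(p,yaw,cur=None,cyaw=None):
    "cm shift in tool axes and turn about tool z, from present (or commanded) pose to p (mm), yaw"
    s=r.sense();cur=s["eef_pos"] if cur is None else cur;cyaw=s["tcp_rot"][2] if cyaw is None else cyaw
    R=Ro.from_euler("xyz",[np.pi,0,cyaw]);print("shift cm",(R.inv().apply(np.array(p)-cur)/10).round(2),"rz",round(-((yaw-cyaw+np.pi)%(2*np.pi)-np.pi),4),"t",s["clock"])
E
python3 - <<'E'
from h import *
np.set_printoptions(precision=3,suppress=True)
c=r.camera_info("wrist");T=np.array(c["extrinsics"]);s=r.sense()
R=Ro.from_euler("xyz",s["tcp_rot"]).as_matrix();print(c["K"],R.T@(T[:3,3]-s["eef_pos"]),R.T@T[:3,:3])
go([430,246,250],2.97,[161.8,603.7,248.3],2.8797)
E
```

```text
[[283.061   0.    260.066]
 [  0.    283.061 191.735]
 [  0.      0.      1.   ]] [  74.176   -0.252 -125.837] [[-0.    -0.957 -0.29 ]
 [ 1.    -0.    -0.001]
 [ 0.001 -0.29   0.957]]
shift cm [-35.17 -27.61  -0.17] rz -0.0903 t 0.1
```

{"api": "apply_moves", "payload": {
  "series": "-3.2 -2.5 0 0 0 -0.009 -1;-3.2 -2.5 0 0 0 -0.009 -1;-3.2 -2.5 0 0 0 -0.009 -1;-3.2 -2.5 0 0 0 -0.009 -1;-3.2 -2.5 0 0 0 -0.009 -1;-3.2 -2.5 0 0 0 -0.009 -1;-3.2 -2.5 0 0 0 -0.009 -1;-3.2 -2.5 0 0 0 -0.009 -1;-3.2 -2.5 0 0 0 -0.009 -1;-3.2 -2.5 0 0 0 -0.009 -1",
  "squeeze": 40
}}

```text
clock: 0.93
eef_pos: [419.7, 287.8, 248.2]
tcp_rot: [-3.141, -0.0, 2.97]
contact_force: [0.1, 0.7, -0.4]
opening: 1.001
```

```bash
python3 - <<'E'
from h import *
go([450,242.5,250],2.97)
E
```

```text
shift cm [-3.76 -3.95 -0.18] rz 0.0004 t 0.9333
```

{"api": "apply_moves", "payload": {
  "series": "-1.8 -1.9 0 0 0 0 -1;-1.8 -1.9 0 0 0 0 -1;0 0 0 0 0 0 -1;0 0 0 0 0 0 -1;0 0 0 0 0 0 -1;0 0 0 0 0 0 -1;0 0 0 0 0 0 -1;0 0 0 0 0 0 -1;0 0 0 0 0 0 -1;0 0 0 0 0 0 -1"
}}

```text
clock: 1.77
eef_pos: [447.7, 246.5, 248.3]
tcp_rot: [3.142, 0.0, 2.971]
contact_force: [0.7, -0.1, 1.1]
opening: 0.998
```

```bash
python3 - <<'E'
from h import *
import cv2,pickle
pickle.dump(r.camera_info("wrist"),open("w1.pkl","wb"));cv2.imwrite("pics/w1.png",cv2.resize(r.grab_frame("wrist"),None,fx=1.5625,fy=1.5625,interpolation=cv2.INTER_CUBIC))
print(r.sense()["eef_pos"])
E
```

```text
[447.78365969 246.37204595 248.29104873]
```

View pics/w1.png

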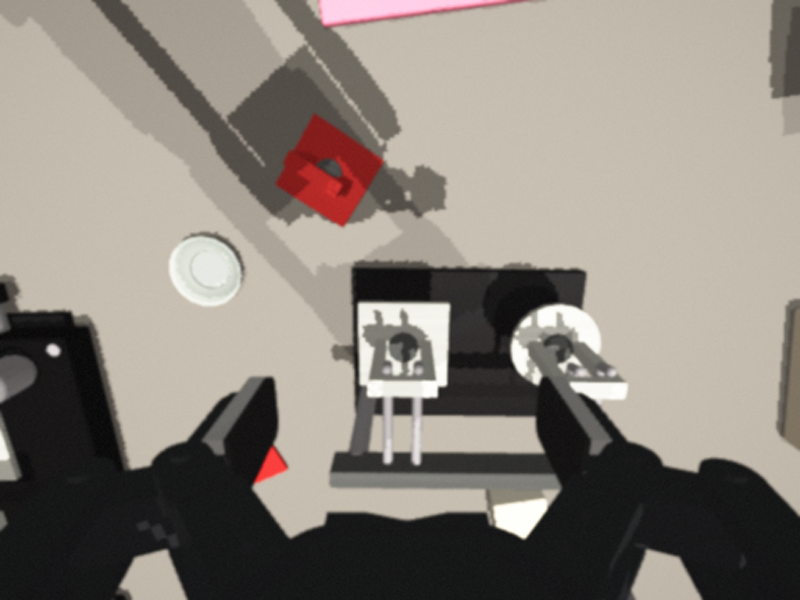

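The wrist view shows the square carrier's bail top face at about x 368–438, y 381–397, level with the image, so the tool yaw matches the rack.

```bash
python3 - <<'E'
from h import *
import pickle
np.set_printoptions(precision=1,suppress=True)
W=pickle.load(open("w1.pkl","rb"))
f=lambda p,z:back("",crop(p,0,0,1.5625),z,W)
b=f([(368,389),(438,389),(403,389)],143);print(b)
q=f([(358,304),(449,303),(447,386),(359,386)],79);print(q,q.mean(0))
e=f([(354,268),(585,270)],10);d=e[1]-e[0];print(e,np.arctan2(d[1],d[0])-np.pi/2)
E
```

```text
[[493.2 215.3]
 [500.1 255.4]
 [496.7 235.3]]
[[459.9 209.3]
 [470.1 272.1]
 [533.6 261.4]
 [522.5 197.1]] [496.5 235. ]
[[448.2 200.8]
 [483.1 392.3]] -0.18007839856337382
```

{"api": "apply_moves", "payload": {
  "series": "-2.5 -0.15 0 0 0 0 -1;-2.5 -0.15 0 0 0 0 -1;0 0 0 0 0 0 -1;0 0 0 0 0 0 -1;0 0 2.5 0 0 0 -1;0 0 2.5 0 0 0 -1;0 0 2 0 0 0 -1;0 0 1 0 0 0 -1;0 0 0 0 0 0 -1;0 0 0 0 0 0 -1"
}}

```text
clock: 2.65
eef_pos: [496.3, 234.7, 168.5]
tcp_rot: [-3.141, -0.001, 2.97]
contact_force: [-0.1, -0.9, 0.9]
opening: 0.999
```

```bash
python3 - <<'E'
from h import *
go([496.6,235,130],2.968)
E
```

```text
shift cm [-0.02  0.03  3.85] rz 0.0021 t 2.65
```

{"api": "apply_moves", "payload": {
  "series": "0 0 1.5 0 0 0 -1;0 0 1.5 0 0 0 -1;0 0 0.8 0 0 0 -1;0 0 0 0 0 0 -1;0 0 0 0 0 0 0.3;0 0 0 0 0 0 0.6;0 0 0 0 0 0 0.8;0 0 0 0 0 0 1;0 0 0 0 0 0 1;0 0 0 0 0 0 1"
}}

```text
clock: 3.48
eef_pos: [497.5, 235.1, 131.3]
tcp_rot: [3.14, 0.002, 2.97]
contact_force: [-0.2, 1.4, 6.8]
opening: 0.454
```

{"api": "apply_moves", "payload": {
  "series": "0 0 0 0 0 0 1;0 0 0 0 0 0 1;0 0 0 0 0 0 1;0 0 0 0 0 0 1;0 0 -0.5 0 0 0 1;0 0 -1 0 0 0 1;0 0 -1 0 0 0 1;0 0 0 0 0 0 1;0 0 0 0 0 0 1;0 0 0 0 0 0 1"
}}

```text
clock: 4.32
eef_pos: [497.2, 235.1, 155.5]
tcp_rot: [3.14, 0.001, 2.97]
contact_force: [1.7, 3.9, 1.8]
opening: 0.457
```

```bash
python3 - <<'E'
from h import *
import cv2
s=r.sense();print(s["opening"],s["eef_pos"],s["contact_force"],s["tcp_rot"])
a=r.grab_frame("wrist");b=r.grab_frame("side")[120:200,210:310]
cv2.imwrite("pics/w2.png",np.hstack([a,cv2.resize(b,(280,384))]))
E
```

```text
0.45653741482087096 [497.20559084 235.06775397 155.50488038] [1.65542146 3.87719105 1.77466932] [3.14032902e+00 1.09756788e-03 2.96970712e+00]
```

View pics/w2.png

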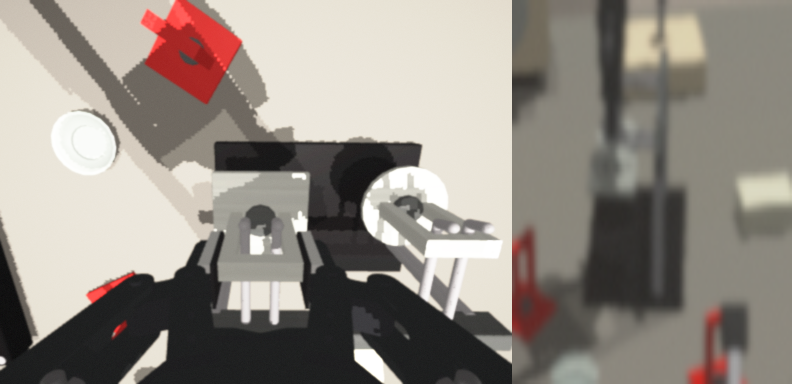

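The carrier is held and raised about 24 mm, level. I'll draw it out along the rack's -x.

{"api": "apply_moves", "payload": {
  "series": "1 0 0 0 0 0 1;2 0 0 0 0 0 1;2 0 0 0 0 0 1;2 0 0 0 0 0 1;1 0 -1 0 0 0 1;0 -1 -2 0 0 0 1;0 -2 -2.5 0 0 0 1;0 -2.5 -2.5 0 0 0 1;0 -3 -1.5 0 0 0 1;0 -3 -1 0 0 0 1"
}}

```text
clock: 5.25
eef_pos: [397.7, 133.6, 261.3]
tcp_rot: [-3.141, 0.0, 2.971]
contact_force: [0.3, -0.9, -0.7]
opening: 0.46
```

```bash
python3 - <<'E'
from h import *
s=r.sense();print(s["opening"],s["eef_pos"])
go([500,-10,260],np.pi-.147)
E
```

```text
0.4599459448059818 [397.71414483 133.6087285  261.31983918]
shift cm [-12.52 -12.42   0.13] rz -0.0235 t 5.25
```

{"api": "apply_moves", "payload": {
  "series": "-2 -2 0 0 0 -0.004 1;-2.5 -2.5 0 0 0 -0.004 1;-2.5 -2.5 0 0 0 -0.004 1;-2.5 -2.5 0 0 0 -0.004 1;-2 -1.5 0 0 0 -0.004 1;-1 0 0 0 0 -0.003 1;0 0 0 0 0 0 1;0 0 0 0 0 0 1;0 0 0 0 0 0 1;0 0 0 0 0 0 1"
}}

```text
clock: 6.08
eef_pos: [502.5, 7.0, 260.0]
tcp_rot: [-3.141, -0.001, 2.994]
contact_force: [-0.1, 0.0, -1.5]
opening: 0.458
```

```bash
python3 - <<'E'
from h import *
import cv2,pickle
s=r.sense();print(s["opening"],s["eef_pos"],s["tcp_rot"])
pickle.dump(r.camera_info("wrist"),open("w3.pkl","wb"));cv2.imwrite("pics/w3.png",cv2.resize(r.grab_frame("wrist")[100:370,0:350],None,fx=2.2,fy=2.2,interpolation=cv2.INTER_CUBIC))
E
```

```text
0.4579963544849944 [502.48142963   6.97807795 260.00049123] [-3.14145134e+00 -1.19419769e-03  2.99388356e+00]
```

View pics/w3.png

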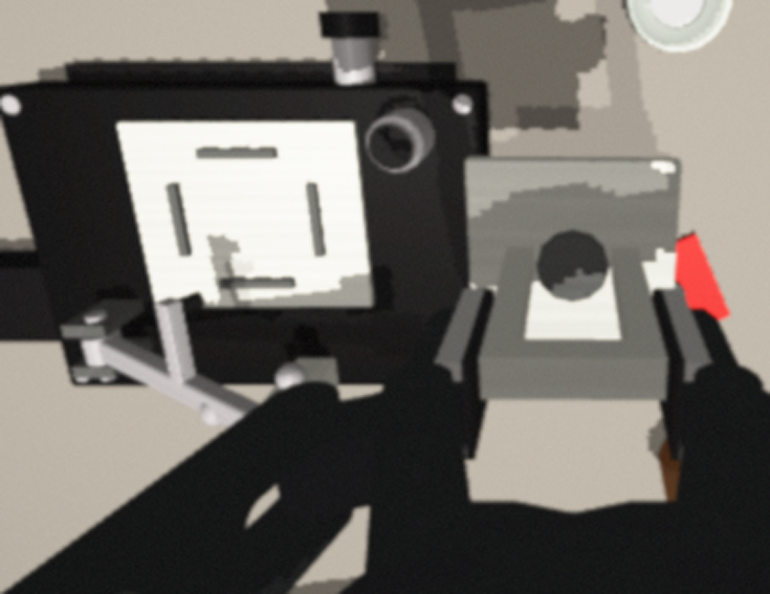

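The four rails show at about (177,219), (315,219), (237,152) and (257,283). The base's -x edge runs from (467,158) to (679,159).

```bash
python3 - <<'E'
from h import *
import pickle
np.set_printoptions(precision=1,suppress=True)
W=pickle.load(open("w3.pkl","rb"))
f=lambda p,z:back("",crop(p,0,100,2.2),z,W)
n=f([(178,219),(315,219),(237,152),(257,283)],49);print(n,n[:2].mean(0),n[2:].mean(0))
d=n[1]-n[0];print(np.arctan2(d[1],d[0])-np.pi/2); d=n[3]-n[2];print(np.arctan2(d[1],d[0]),np.linalg.norm(d))
w=f([(118,123),(353,122),(372,304),(154,307)],46);print(w,w.mean(0))
e=f([(467,158),(679,159)],207.7);print(e)
R=Ro.from_euler("xyz",r.sense()["tcp_rot"]);print(R.inv().apply(np.c_[e,[207.7,207.7]]-r.sense()["eef_pos"]))
b=f([(480,357),(668,357)],271.7);print(R.inv().apply(np.c_[b,[271.7]*2]-r.sense()["eef_pos"]))
s=f([(10,104),(462,104)],40);print(s)
go([385,-163.5,260],np.pi-.147)
E
```

```text
[[ 506.4 -221.9]
 [ 517.9 -144.6]
 [ 473.8 -176.8]
 [ 551.5 -188.9]] [ 512.2 -183.2] [ 512.6 -182.9]
-0.14773773085441944
-0.15430891970978483 78.61978841334016
[[ 448.8 -238.4]
 [ 467.3 -110.4]
 [ 575.9 -126.4]
 [ 558.6 -256.6]] [ 512.7 -183. ]
[[464.5 -19.1]
 [473.9  42.2]]
[[ 34.  -31.4  52.5]
 [ 33.6  30.6  52.5]]
[[  6.3 -19.6 -11.5]
 [  6.3  19.3 -11.5]]
[[ 430.2 -298.4]
 [ 467.1  -50.5]]
shift cm [  9.1 -18.6   0. ] rz -0.0006 t 6.1333
```

{"api": "apply_moves", "payload": {
  "series": "1 -2.5 0 0 0 0 1;1.7 -3.3 0 0 0 0 1;1.7 -3.3 0 0 0 0 1;1.7 -3.3 0 0 0 0 1;1.7 -3.2 0 0 0 0 1;1.3 -2.2 0.5 0 0 0 1;0.4 -0.8 2 0 0 0 1;0 0 2.5 0 0 0 1;0 0 2.5 0 0 0 1;0 0 2.5 0 0 0 1"
}}

```text
clock: 6.97
eef_pos: [381.8, -163.5, 159.9]
tcp_rot: [-3.141, 0.001, 2.993]
contact_force: [0.4, -0.0, -2.3]
opening: 0.46
```

{"api": "apply_moves", "payload": {
  "series": "0 0 1.5 0 0 0 1;0 0 0.8 0 0 0 1;0 0 0.4 0 0 0 1;0 0 0 0 0 0 1;0 0 0 0 0 0 1;0 0 0 0 0 0 1;0 0 0 0 0 0 1;0 0 0 0 0 0 1;0 0 0 0 0 0 1;0 0 0 0 0 0 1"
}}

```text
clock: 7.8
eef_pos: [382.2, -163.8, 133.6]
tcp_rot: [-3.141, 0.001, 2.993]
contact_force: [0.3, -0.5, -2.2]
opening: 0.459
```

```bash
python3 - <<'E'
from h import *
s=r.sense();print(s["opening"],s["eef_pos"],s["tcp_rot"])
go([514,-182.8,124],np.pi-.148)
E
```

```text
0.45941339736773523 [ 382.21486721 -163.79607648  133.55996769] [-3.14144530e+00  5.25978243e-04  2.99269146e+00]
shift cm [-13.31   0.08   0.96] rz -0.0009 t 7.8
```

{"api": "apply_moves", "payload": {
  "series": "-1 0 0.5 0 0 0 1;-2 0 0.45 0 0 0 1;-2 0.08 0 0 0 0 1;-2 0 0 0 0 0 1;-2 0 0 0 0 0 1;-2 0 0 0 0 0 1;-1.5 0 0 0 0 0 1;-0.8 0 0 0 0 0 1;0 0 0 0 0 0 1;0 0 0 0 0 0 1"
}}

```text
clock: 8.63
eef_pos: [513.3, -182.4, 123.2]
tcp_rot: [3.141, -0.001, 2.993]
contact_force: [-1.1, 0.9, -1.4]
opening: 0.46
```

```bash
python3 - <<'E'
from h import *
import cv2
s=r.sense();print(s["opening"],s["eef_pos"],s["tcp_rot"],s["contact_force"])
go([514,-182.8,104.3],np.pi-.148)
cv2.imwrite("pics/w4.png",cv2.resize(r.grab_frame("wrist"),None,fx=1.5,fy=1.5,interpolation=cv2.INTER_CUBIC))
E
```

```text
0.45979789122197606 [ 513.32889856 -182.42922146  123.16332976] [ 3.14138058e+00 -1.25850211e-03  2.99299197e+00] [-1.10408793  0.86693526 -1.40924067]
shift cm [-0.07 -0.03  1.89] rz -0.0006 t 8.6333
```

View pics/w4.png

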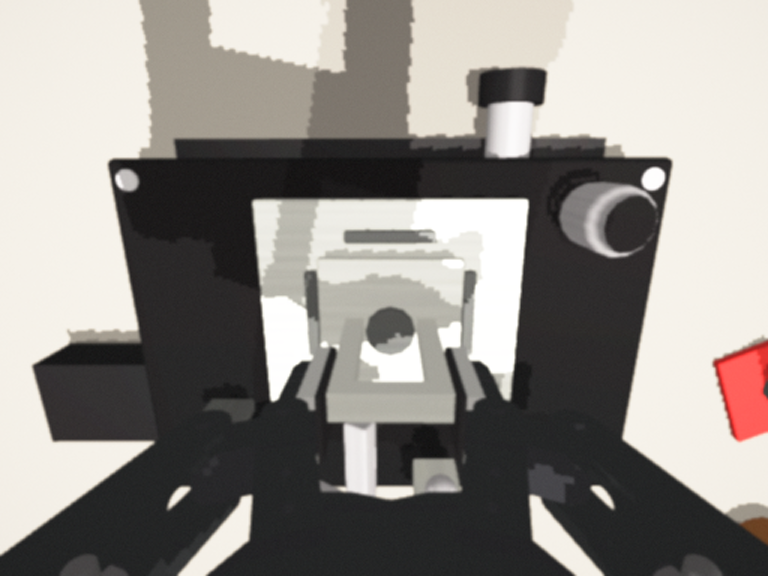

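The base sits centred between the side rails (base 318–465, rails 305–476), so I'll lower it gently.

{"api": "apply_moves", "payload": {
  "series": "-0.07 -0.02 0.5 0 0 0 1;0 0 0.5 0 0 0 1;0 0 0.3 0 0 0 1;0 0 0.2 0 0 0 1;0 0 0.1 0 0 0 1;0 0 0.1 0 0 0 1;0 0 0 0 0 0 1;0 0 0 0 0 0 1;0 0 0 0 0 0 1;0 0 0 0 0 0 1"
}}

```text
clock: 9.52
eef_pos: [514.5, -183.0, 106.9]
tcp_rot: [-3.142, 0.0, 2.993]
contact_force: [-0.8, -0.3, -1.6]
opening: 0.458
```

{"api": "apply_moves", "payload": {
  "series": "0 0 0.1 0 0 0 1;0 0 0.1 0 0 0 1;0 0 0.05 0 0 0 1;0 0 0 0 0 0 1;0 0 0 0 0 0 1;0 0 0 0 0 0 1;0 0 0 0 0 0 1;0 0 0 0 0 0 1;0 0 0 0 0 0 1;0 0 0 0 0 0 1"
}}

```text
clock: 10.35
eef_pos: [514.4, -183.0, 104.5]
tcp_rot: [-3.142, 0.0, 2.993]
contact_force: [-2.0, 0.8, 5.3]
opening: 0.458
```

{"api": "apply_moves", "payload": {
  "series": "0 0 0 0 0 0 0;0 0 0 0 0 0 -0.1;0 0 0 0 0 0 -0.3;0 0 0 0 0 0 -0.5;0 0 0 0 0 0 -0.5;0 0 0 0 0 0 -0.5;0 0 0 0 0 0 -0.5;0 0 0 0 0 0 -0.5;0 0 0 0 0 0 -0.5;0 0 0 0 0 0 -0.5"
}}

```text
clock: 11.18
eef_pos: [514.4, -182.9, 104.3]
tcp_rot: [-3.142, 0.0, 2.993]
contact_force: [-0.7, -0.5, -1.0]
opening: 0.749
```

```bash
python3 - <<'E'
from h import *
import cv2
s=r.sense();print(s["opening"],s["eef_pos"],s["tcp_rot"],s["contact_force"])
cv2.imwrite("pics/w5.png",cv2.resize(r.grab_frame("wrist")[80:330,120:400],None,fx=2.3,fy=2.3,interpolation=cv2.INTER_CUBIC))
E
```

```text
0.7488149595710407 [ 514.40587769 -182.94234222  104.28905386] [-3.14158408e+00  1.88585806e-05  2.99280873e+00] [-0.71698977 -0.50521422 -1.03753788]
```

View pics/w5.png

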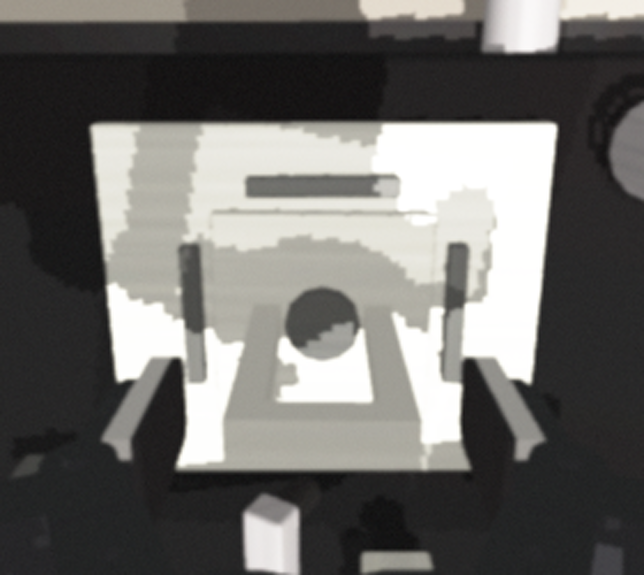

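The carrier is seated flat between the rails, with about even gaps. I'll lift straight off, then close the gripper for pressing.

{"api": "apply_moves", "payload": {
  "series": "0 0 -0.5 0 0 0 -0.5;0 0 -1 0 0 0 -0.5;0 0 -2 0 0 0 -0.5;0 0 -2.5 0 0 0 -0.5;0 0 -3 0 0 0 -0.5;0 0 -3 0 0 0 -0.5;0 0 -2 0 0 0 0.5;0 0 -1 0 0 0 1;0 0 0 0 0 0 1;0 0 0 0 0 0 1"
}}

```text
clock: 12.07
eef_pos: [514.2, -182.9, 254.3]
tcp_rot: [-3.141, 0.0, 2.993]
contact_force: [-0.1, 0.2, -0.9]
opening: 0.185
```

```bash
python3 - <<'E'
from h import *
print(r.tcp_to_tips() if callable(r.tcp_to_tips) else r.tcp_to_tips)
s=r.sense();print(s["opening"],s["eef_pos"])
go([593,-118.2,200],np.pi-.148)
E
```

```text
17.0
0.18493802775151091 [ 514.22946361 -182.87607797  254.25913172]
shift cm [-6.83  7.56  5.43] rz -0.0008 t 12.0667
```

{"api": "apply_moves", "payload": {
  "series": "-1.8 2 0 0 0 0 1;-2 2.2 0 0 0 0 1;-2 2.2 0 0 0 0 1;-1 1.2 1 0 0 0 1;0 0 1.5 0 0 0 1;0 0 1.5 0 0 0 1;0 0 1 0 0 0 1;0 0 0 0 0 0 1;0 0 0 0 0 0 1;0 0 0 0 0 0 1"
}}

```text
clock: 12.9
eef_pos: [592.9, -118.2, 204.4]
tcp_rot: [-3.142, -0.0, 2.992]
contact_force: [-0.3, -0.7, -0.5]
opening: 0.002
```

```bash
python3 - <<'E'
from h import *
import cv2
s=r.sense();print(s["opening"],s["eef_pos"],s["tcp_rot"],s["contact_force"])
a=r.grab_frame("wrist");b=r.grab_frame("side")[170:300,220:330]
cv2.imwrite("pics/w6.png",np.hstack([a,cv2.resize(b,(280,384))]))
E
```

```text
0.0022109922957985716 [ 592.89741446 -118.15323756  204.38584807] [-3.14152669e+00 -4.88475964e-05  2.99244844e+00] [-0.32775079 -0.69825774 -0.50638353]
```

View pics/w6.png

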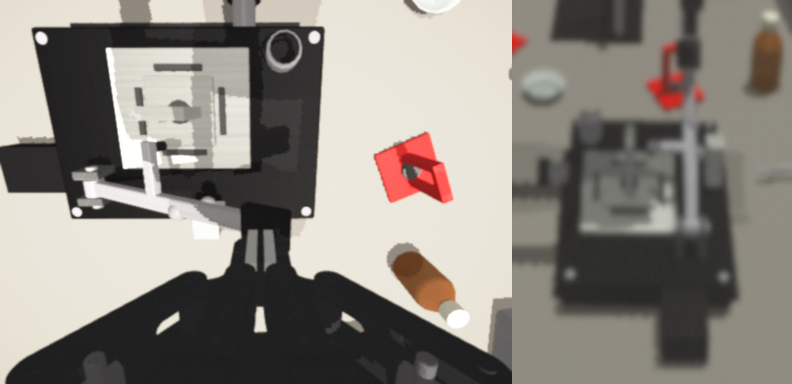

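The closed fingers are over the pad and the carrier is seated. I'll press along the arc.

{"api": "apply_moves", "payload": {
  "series": "0 0.1 1 0 0 0 1;0 0.2 1 0 0 0 1;0 0.3 1 0 0 0 1;0 0.3 1 0 0 0 1;0 0.3 0.8 0 0 0 1;0 0.2 0.8 0 0 0 1;0 0 0 0 0 0 1;0 0 0 0 0 0 1;0 0 0 0 0 0 1;0 0 0 0 0 0 1"
}}

```text
clock: 13.83
eef_pos: [594.8, -104.2, 148.5]
tcp_rot: [-3.141, -0.0, 2.993]
contact_force: [-2.1, 0.3, 1.9]
opening: -0.001
```

{"api": "apply_moves", "payload": {
  "series": "0 0.2 0.6 0 0 0 1;0 0.2 0.6 0 0 0 1;0 0.1 0.6 0 0 0 1;0 0.1 0.6 0 0 0 1;0 0.1 0.6 0 0 0 1;0 0.1 0.6 0 0 0 1;0 0.1 0.6 0 0 0 1;0 0 0.6 0 0 0 1;0 0 0 0 0 0 1;0 0 0 0 0 0 1"
}}

```text
clock: 14.67
eef_pos: [595.6, -95.1, 99.3]
tcp_rot: [-3.141, -0.002, 2.993]
contact_force: [-0.0, -0.3, 0.7]
opening: -0.001
```

{"api": "apply_moves", "payload": {
  "series": "0 0 0.3 0 0 0 1;0 0 0.3 0 0 0 1;0 0 0.2 0 0 0 1;0 0 0.1 0 0 0 1;0 0 0 0 0 0 1;0 0 0 0 0 0 1;0 0 0 0 0 0 1;0 0 0 0 0 0 1;0 0 0 0 0 0 1;0 0 0 0 0 0 1"
}}

```text
clock: 15.5
eef_pos: [596.4, -95.1, 91.4]
tcp_rot: [-3.142, 0.0, 2.993]
contact_force: [0.3, 0.2, 0.7]
opening: 0.0
```

{"api": "apply_moves", "payload": {
  "series": "0 0 -0.5 0 0 0 1;0 0 -1 0 0 0 1;0 0 -2 0 0 0 1;0 0 -2.5 0 0 0 1;0 0 -3 0 0 0 1;0 0 -3 0 0 0 1;0 0 -1 0 0 0 1;0 0 0 0 0 0 1;0 0 0 0 0 0 1;0 0 0 0 0 0 1"
}}

```text
clock: 16.33
eef_pos: [595.5, -95.0, 220.1]
tcp_rot: [3.142, -0.002, 2.993]
contact_force: [-0.3, 0.1, -0.7]
opening: -0.002
```

```bash
python3 - <<'E'
from h import *
import cv2
s=r.sense();print(s["opening"],s["eef_pos"],s["tcp_rot"],s["contact_force"])
a=r.grab_frame("wrist");b=r.grab_frame("side")[170:300,220:330]
cv2.imwrite("pics/w7.png",np.hstack([a,cv2.resize(b,(280,384))]))
E
```

```text
-0.002369708018297202 [595.45458465 -94.95086843 220.09532965] [ 3.14156342e+00 -1.86726641e-03  2.99284351e+00] [-0.26113468  0.10870287 -0.70444388]
```

View pics/w7.png

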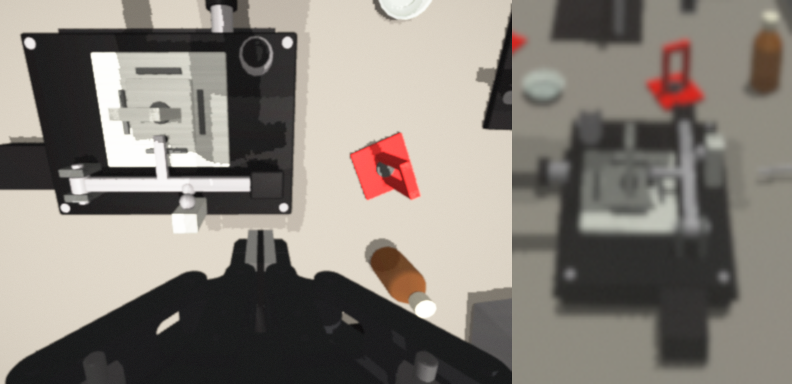

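The lever now lies level along the stage, with its pad at (267,185) and the foot on the base. I'll check the pad position numerically.

```bash
python3 - <<'E'
from h import *
print("expect 597.3 -89.4 if level:",back("wrist",[(267,185)],74), "base", back("wrist",[(126,79),(193,79)],52))
E
```

```text
expect 597.3 -89.4 if level: [[597.03925958 -88.79221389]] base [[ 477.53614451 -209.04288416]
 [ 487.19054028 -144.89894363]]
```

```bash
python3 -c "
from rig import r
print(r.sign_off())"
```

```text
the job is handed in; nothing more can be done
None
```

I took the square carrier off its fork, set it down in the nest with the lever up and let it go. I then pressed the lever past its detent with closed fingers and backed away. The job was handed in at about 16.5 s on the robot's clock; sign-off gives no verdict.

- **Carrier:** in the last wrist picture the middle of its base's -x edge is about 2 mm from where a centred carrier would put it. It looks flat between the rails.
- **Lever:** its pad is within 1 mm of the level position after I let go, so the detent is holding it. I could not read the joint angle directly.
- **Robot and bystanders:** the gripper is about 130 mm above the pad with no contact force. I never touched the round carrier, the look-alikes or the bystanders. The objective, dish and bottle look unmoved in the last pictures; I did not check the others again.
- **Failed checks:** none failed or disagreed.

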